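Tuck the lid of the blank case under its lip

ROBOT

A 7-joint arm with a two-finger parallel gripper is mounted at the origin on the work surface. World frame = base frame: x ahead of the robot, y to its left, z up, the work surface at z = 0. Lengths are in m, angles in rad, forces in N, time in s.
With the tool pointing down it reaches from about 0.425 to 0.95 m from the base axis. Payload 4.7 kg.
Tool frame: the origin (TCP) lies on the mounting face of the last link; the fingertips stand 173 mm ahead of it and the grasp point (between the pads) lies 155 mm ahead of it; x points along the fingers, y is the direction in which the jaws open and shut, and the axes are right-handed (so a half turn about x gives the same grasp; the last joint's range is limited). The gripper opens to 85 mm and grips with 20 to 120 N. Pads are 22 mm wide; open, the fingers measure 114 mm over their backs; the gripper's body (76 mm by 85 mm) begins 54 mm behind the grasp point. The pads swing forward as they close: fully open they stand 13 mm farther back than shut.
Start: joints at [-1.303, 0.469, -0.049, 1.532, 0.024, 1.141, -0.082], TCP at [0.197, 0.646, 0.405] pointing down, gripper open.
Joint ranges: [-2.59, 2.59], [-0.33, 1.99], [-1.39, 1.29], [0.1, 2.45], [-1.04, 4.18], [0.21, 1.99], [-2.66, 2.66]. Speed limits (rad/s): [2.57, 2.57, 3.14, 3.14, 3.14, 3.14, 3.14].

INTERFACE

Orientations are given as [roll, pitch, yaw] about the fixed x, y, z axes, in that order (R = Rz(yaw) Ry(pitch) Rx(roll)).
In Python, from bench import observe, grab_frame, camera_model, robot gives the robot as it stands.
- The arm moves only by the tool drive_tool, never from a script. Its argument "rows" is one flat list of numbers, 7 for each row, row after row: the shift along the tool's x, y, z in cm, then the turn, a rotation vector about the tool's x, y, z in degrees, then the closure in counts, from 0 (fully open) to 255 (shut). A call has 1 to 12 rows; each row is the pose to reach, as a shift and turn from the pose measured when the call began, along the tool's axes at that moment; what a row does not reach only later rows make up. A row lasts 1/8 s, in which the tool goes at most 62.5 mm and 10.7 degrees, less where a joint would pass 70% of its speed; a pose out of reach is approached as far as the arm can. A call with a gripper value outside its range is refused whole. The fingers move at their own pace and stop on an object; "grip_force" is the grip in N (left out, the last holds). Time passes only in rows, so rows that repeat a pose let the fingers close. It gives the time, the measured TCP pose, the force and the opening at its end, in the units of the state.
- observe(): the state, without advancing time (a new reading comes with each control period).
- grab_frame(name): name is "side" or "top" or "wrist"; returns the picture (384x512x3 uint8, red, green, blue); there is no depth.
- camera_model(name): a dict with "intrinsics" (3x3 intrinsics, pixels), "R" (3x3) and "t" (3): a world point X has camera coordinates R X + t; the wrist camera has in their place "T_tool_cam" (4x4, takes a point from camera to tool coordinates, whose origin is the TCP and whose axes are the tool frame's). Camera axes: x right, y down, z forward; pixel columns grow to the right and rows downward; lengths in m; the calibration is good to about 2 mm. A picture is of the moment at which its call begins: read the wrist's pose just before it. camera_model takes no time and is no camera call.
- robot.finish_job(): hands the job in, once; it reports no verdict.
The state is a dict: "t": time; "joint_pos": joint angles; "joint_vel": joint speeds; "joint_efforts": joint torques, N m; "position": TCP position; "tool_rot": TCP orientation; "wrist_force": force on the tool from outside, world axes, zero at the start; "wrist_torque": the same for the moment, N m; "finger_gap": finger opening in m.
Only numpy, scipy, OpenCV 4.12 (cv2) and the standard library are available. Lean on these libraries where they do the work, as an engineer would, in place of code of your own. Each camera call takes 0.05 s, during which the arm holds its last target. There are 200 camera calls.

TASK

Close the wooden case: with the fingertips push its open, springy lid over until it lies flat, keep it pressed down and push it by the finger step until its free edge is tucked fully home beneath the steel lip, then let go so that the lip holds it shut. Only push and press: do not pinch the lid between the fingers, and do not disturb or lift the blanks in the case or the things standing around it.

Things in the scene. Friction and masses are not known exactly. Their poses are not given: they have to be found in the camera images.
- case: Open wooden case fixed to the bench, 240 mm long (its x) x 170 mm wide (its y) x 80 mm high, walls 8 mm. Origin: centre of its underside, on the bench; z up. The lid's hinge runs along its +y rim, the steel lip along its -y rim. It holds three square wooden blanks, well below the rim.
- lid (a joint): Fold angle of the plywood lid in rad: 0 = folded over flat on the rim, about 1.57 = upright, more = leaning outward over the +y side; it stops at 0 and 2.2. It starts open. A spring (0.16 N m/rad, at rest at 1.9) lifts it open again when let go untucked; holding it flat takes 2 to 3 N at 90 mm from the hinge.
- lid_slide (a joint): How far the lid with its hinge pin has been pushed along the case's -y, towards the lip, in m: 0 = back, 0.018 = fully home (stop). The pin runs stiffly in slots (about 4 N) and stays where it is left. It starts at 0 to 0.002. With the lid flat and the slide at 0, the free edge stops 5 mm short of the lip's mouth; at 0.018 it lies 13 mm beneath the lip.
- lid_hinge (a point): Point on the hinge line at mid-length, 80 mm above the bench, on the case's own axes (+80 mm in case y when the slide is at 0); it moves with the slide. Shoving the open lid hard near its hinge can slide it too early, and its edge then lands on top of the lip.
- lid_edge (a point): Middle of the lid's free edge, on its outer face (the upper face when folded). Axes of the lid: x along the hinge, -y from hinge to free edge, z out of the outer face (up when folded).
- lid_step (a point): Foot of the finger step on the lid's outer face, 105 mm from the hinge, at mid-length; same axes as lid_edge. The step is a dark wooden wedge 100 mm long: on its hinge side a square face 10 mm high for pushing the lid towards the lip, on the other side a slope that runs out 30 mm on, at the free edge.
- lid_face: The lid's outer plywood board, 224 mm along the hinge, 145 mm from hinge to free edge, 4 mm thick, with the finger step on it. Origin on the hinge line, axes as lid_edge.
- lid_liner: The liner panel on the lid's inner face, 3 mm thick, set back 8 mm from the free edge. Origin on the hinge line, axes as lid_edge.
- lip_mouth (a point): Middle of the inner, lower edge of the retaining lip: a fixed bent steel strip 180 mm long on the -y rim, whose 4 mm thick ledge reaches 19 mm inward over the rim; its underside is 89 mm above the bench (9 mm above the rim, 5 mm above the top of the flat lid). Axes as the case.
- blank_a: Loose square wooden blank in the case, pale, next to the lip, 200 x 32 x 32 mm, lying along case x. Origin at the centre of its underside. To be left alone.
- blank_b: Loose square wooden blank in the case, black, in the middle, 200 x 32 x 32 mm, lying along case x. Origin at the centre of its underside. To be left alone.
- blank_c: Loose square wooden blank in the case, pale, next to the hinge, 200 x 32 x 32 mm, lying along case x. Origin at the centre of its underside. To be left alone.
- tape: Bystander, loose on the bench: an empty cardboard tape core, a ring 90 mm across and 24 mm high. Origin at its underside. To be left alone.
- mallet: Bystander, loose on the bench: a wooden-handled hammer lying on the bench. Origin at its underside. To be left alone.
- cup: Bystander, loose on the bench: an open grey cup, 74 mm across, 90 mm high. Origin at its underside. To be left alone.
- glue: Bystander, loose on the bench: a white glue bottle, 56 mm across, 140 mm high. Origin at its underside. To be left alone.
- offcut: Bystander, loose on the bench: a black wooden offcut, 150 x 36 x 36 mm. Origin at its underside. To be left alone.

How it is judged:
On the way, in this order (a step that is already met when the one before it is completed fails the run):
1. the lid is folded over (less than 0.3 rad from flat) (value of joint lid below 0.3 rad), for 0.1 s.
2. the lid lies flat with its free edge beneath the lip (value of joint lid below 0.06 rad and value of joint lid_slide above 0.013 m and z of lid_edge in the frame of lip_mouth below 0.002 m and y of lid_edge in the frame of lip_mouth below -0.006 m), for 0.2 s.
At the end, for the whole second after the job is handed in: The lid is within 0.06 rad of flat and at rest, pushed at least 13 mm of its 18 mm towards the lip, its free edge at least 6 mm in beneath the lip's mouth, held there by the lip alone; the blanks and bystanders are within 30 mm of where they stood (all of step 2 and velocity of joint lid between -0.1 and 0.1 rad/s and distance of each of blank_a, blank_b, blank_c, tape, mallet, cup, glue, offcut from where it was at the start of the episode below 0.03 m); the robot touches nothing.
It fails at once if the lid is pinched: the fingers press on its outer and inner faces at once (over 2 N each) (contact force between the fingers and lid_face above 2 N and contact force between the fingers and lid_liner above 2 N).
It fails at once if a blank or bystander is moved or lifted by more than 30 mm (distance of any of blank_a, blank_b, blank_c, tape, mallet, cup, glue, offcut from where it was at the start of the episode above 0.03 m).
It also fails if it takes over 40 s, if anything falls off the work surface, if the arm or the gripper's body presses on something with over 40 N, if the wrist force passes 120 N, or if a joint passes its speed limit or range.

## Working session

There is one attempt and no reset: what is moved stays moved. The work goes in short steps, Python scripts to look and compute and a tool call to move; the robot and the scene stay as the last step left them, time stands still between calls to the robot, and variables do not carry over. Pictures are saved under pics/ and viewed, about 8 in all and at most 12, crops included, and the job is handed in when it is done.

Besides the shell and the picture viewer there is one more tool, called after "Emit:" as name(argument=value, ...) on one line, values as JSON. drive_tool: Moves the arm, as the interface text tells. Its arguments: {"type":"object","properties":{"rows":{"type":"array","items":{"type":"number"}},"grip_force":{"type":"number"}},"required":["rows"]}

```bash
mkdir -p pics; python3 - <<'E'
from bench import *
import cv2,numpy as np
s=observe();print(s)
for n in("side","top"):
    cv2.imwrite(f"pics/{n}0.png",cv2.resize(grab_frame(n)[...,::-1],(800,600),interpolation=cv2.INTER_CUBIC))
    m=camera_model(n);print(n,m)
print(camera_model("wrist"))
E
```

```text
{'t': 0.0, 'joint_pos': array([-1.30290174,  0.4694629 , -0.04858319,  1.53370414,  0.02407321,
        1.14101359, -0.08231234]), 'joint_vel': array([-0.0029536 ,  0.00037163, -0.00010528, -0.00070599, -0.00114426,
        0.000469  ,  0.00076785]), 'joint_efforts': array([ 3.53829437e-04, -5.10308003e+01, -4.63826093e-02, -2.37717462e+01,
        1.07304993e-02,  7.26189188e-03, -7.07971239e-06]), 'position': array([0.19731649, 0.64525682, 0.40364225]), 'tool_rot': array([-1.54296465,  1.5687928 , -1.8397614 ]), 'wrist_force': array([-0.21075335,  0.24321711, -0.03448826]), 'wrist_torque': array([-0.06042576,  0.00239481, -0.01633508]), 'finger_gap': 0.0850214656772534}
side {'intrinsics': array([[481.74616998,   0.        , 255.17668401],
       [  0.        , 481.74616998, 191.91180934],
       [  0.        ,   0.        ,   1.        ]]), 'R': array([[ 0.85050504, -0.5256594 , -0.01798271],
       [-0.28079374, -0.42487693, -0.86060122],
       [ 0.44474268,  0.73699511, -0.50896184]]), 't': array([-0.51750712,  0.26288366,  1.19896218])}
top {'intrinsics': array([[351.28350585,
[... 160 characters left out ...]
-0.99967097,  0.02542343],
       [-0.998372  ,  0.00195308, -0.05700463],
       [ 0.05693622, -0.02557627, -0.99805016]]), 't': array([0.02952491, 0.65871331, 0.93465052])}
{'intrinsics': array([[323.58541845,   0.        , 261.11032655],
       [  0.        , 323.58541845, 191.52639802],
       [  0.        ,   0.        ,   1.        ]]), 'T_tool_cam': array([[ 7.06552535e-04, -2.61006990e-01,  9.65336652e-01,
         3.18269238e-02],
       [ 9.99999365e-01, -6.63054309e-04, -9.11199108e-04,
        -8.82732873e-05],
       [ 8.77899964e-04,  9.65336683e-01,  2.61006356e-01,
        -6.50758094e-02],
       [ 0.00000000e+00,  0.00000000e+00,  0.00000000e+00,
         1.00000000e+00]])}
```

View pics/side0.png

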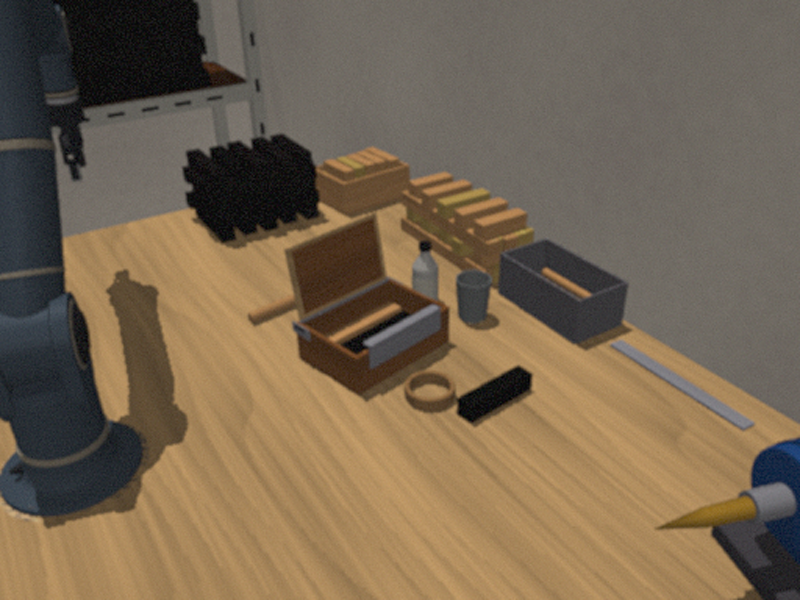

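View pics/top0.png

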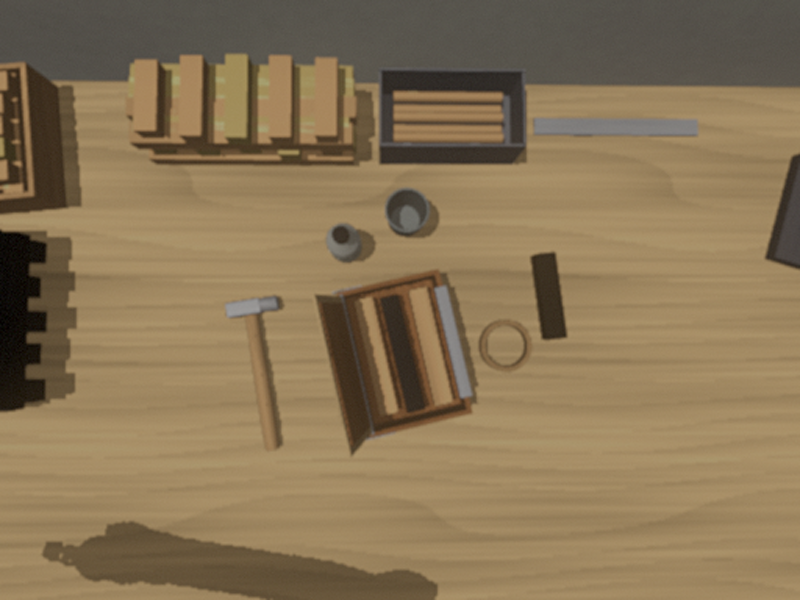

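Top view: case rim corners are near (440,272), (472,410), (372,437) and (340,292) in the 800-px picture. The lid leans out to the left (world +y) and the lip is on the right. Next I take an enlarged crop for the measurement.

```bash
cat > h.py <<'E'
from bench import *
import cv2,numpy as np
from scipy.spatial.transform import Rotation as Ro
def px2w(n,uv,z):
    m=camera_model(n);K,R,t=m["intrinsics"],m["R"],m["t"]
    d=R.T@np.linalg.solve(K,[uv[0],uv[1],1]);c=-R.T@t
    return c+d*(z-c[2])/d[2]
def w2px(n,X):
    m=camera_model(n);p=m["intrinsics"]@(m["R"]@np.array(X)+m["t"]);return p[:2]/p[2]
E
python3 - <<'E'
from h import *
f=grab_frame("top")[...,::-1][160:300,190:320]
cv2.imwrite("pics/topc.png",cv2.resize(f,None,fx=4.2,fy=4.2,interpolation=cv2.INTER_CUBIC))
s=observe();print(Ro.from_euler('xyz',s['tool_rot']).as_matrix().round(3))
E
```

```text
[[-0.     0.292  0.956]
 [-0.001  0.956 -0.292]
 [-1.    -0.002  0.   ]]
```

View pics/topc.png

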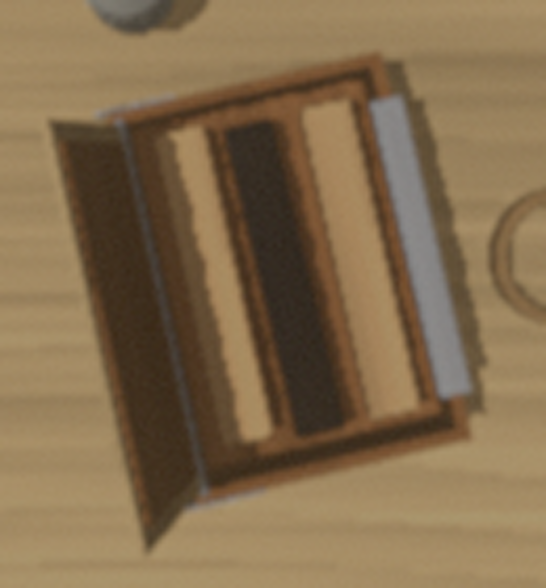

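Crop (4.2×, offset 190,160): lip inner edge runs (370,100)–(440,398), hinge line (118,122)–(206,490), lid free edge (50,122)–(148,552), and right-hand case corners at (380,55) and (468,437).

```bash
python3 - <<'E'
from h import *
P=lambda u,v,z:px2w("top",(190+(u+.5)/4.2-.5,160+(v+.5)/4.2-.5),z)
L1,L2=P(370,100,.093),P(440,398,.093)
H1,H2=P(118,122,.08),P(206,490,.08)
C1,C2=P(380,55,.08),P(468,437,.08)
for a,b in((L1,L2),(H1,H2),(C1,C2)):
    d=(a-b)[:2];print(a.round(4),b.round(4),np.linalg.norm(d).round(4),np.degrees(np.arctan2(d[1],d[0])).round(2),((a+b)/2).round(4))
yaw=np.mean([np.arctan2((a-b)[1],(a-b)[0]) for a,b in((L1,L2),(H1,H2),(C1,C2))]);ey=np.array([-np.sin(yaw),np.cos(yaw),0])
ex=np.array([np.cos(yaw),np.sin(yaw),0])
for n,m,y in(("lip",(L1+L2)/2,-.066),("hinge",(H1+H2)/2,.08),("corner",(C1+C2)/2,-.085)): print(n,(m-ey*y).round(4))
O=((L1+L2)/2+ey*.066)*.5+.5*((C1+C2)/2+ey*.085);O[2]=0
np.save("case.npy",np.r_[O,yaw]);print(O,np.degrees(yaw))
h=O+ey*.08;h[2]=.08
# lid edge for angles
for th in(1.5,1.6,1.7,1.8,1.9,2.0,2.1):
    e=h+.145*(-ey*np.cos(th)+np.array([0,0,1])*np.sin(th))
    q=[w2px("top",e+s*.112*ex) for s in(1,-1)]
    print(th,[((x-[190,160])*4.2).round(0) for x in q],e.round(3),[(w2px("side",e+s*.112*ex)/.64).round() for s in (1,-1)])
E
```

```text
[ 0.6709 -0.0279  0.093 ] [ 0.4943 -0.0681  0.093 ] 0.1811 12.82 [ 0.5826 -0.048   0.093 ]
[0.6589 0.1232 0.08  ] [0.4393 0.0704 0.08  ] 0.2258 13.53 [0.5491 0.0968 0.08  ]
[ 0.6993 -0.0354  0.08  ] [ 0.4694 -0.0864  0.08  ] 0.2355 12.53 [ 0.5844 -0.0609  0.08  ]
lip [0.5678 0.0163 0.093 ]
hinge [0.567  0.0188 0.08  ]
corner [0.5653 0.0219 0.08  ]
[0.56656928 0.01913852 0.        ] 12.95962066157284
1.5 [array([115., 101.]), array([215., 538.])] [0.551 0.087 0.225] [array([389., 216.]), array([298., 254.])]
1.6 [array([ 87., 107.]), array([187., 545.])] [0.548 0.101 0.225] [array([384., 213.]), array([292., 251.])]
1.7 [array([ 59., 114.]), array([159., 551.])] [0.544 0.115 0.224] [array([379., 212.]), array([288., 249.])]
1.8 [array([ 32., 120.]), array([131., 557.])] [0.541 0.129 0.221] [array([374., 211.]), array([283., 248.])]
1.9 [array([  7., 127.]), array([104., 562.])] [0.538 0.143 0.217] [array([369., 211.]), array([278., 248.])]
2.0 [array([-17., 133.]), array([ 79., 565.])] [0.535 0.156 0.212] [array([365., 212.]), array([274., 248.])]
2.1 [array([-40., 140.]), array([ 56., 568.])] [0.532 0.168 0.205] [array([360., 213.]), array([270., 249.])]
```

The measurements agree to about 3 mm: case origin (0.567, 0.019), yaw 13°, lid near 1.73 rad. I plan to use closed fingers with the jaws along case x, so that tool z points along case −y and tool x points down.

```bash
cat >> h.py <<'E'
c=np.load("case.npy");O,yaw=c[:3],c[3]
ex=np.array([np.cos(yaw),np.sin(yaw),0]);ey=np.array([-ex[1],ex[0],0]);ez=np.array([0,0,1.])
RD=np.c_[-ez,ex,-ey]
def goal(x,y,z):  # tip centre in case axes -> tool shift cm, turn deg
    s=observe();R=Ro.from_euler('xyz',s['tool_rot']).as_matrix()
    d=O+ex*x+ey*y+ez*(z+.173)-s['position']
    return (R.T@d*100).round(1),np.degrees(Ro.from_matrix(R.T@RD).as_rotvec()).round(1)
def where():
    s=observe();p=s['position']-ez*.173-O
    return s['t'],np.array([p@ex,p@ey,p[2]]).round(4),(np.array([ex,ey,ez])@s['wrist_force']).round(1)
E
python3 -c "
from h import *
print(where(),goal(0,.17,.20))"
```

```text
(0.15, array([-0.2194,  0.693 ,  0.2309]), array([ 0.2, -1.1, -0.2])) (array([  3.1, -34.3,  45.1]), array([60. ,  0.1,  0.1]))
```

Emit:
drive_tool(rows=[0,-4,5,8,0,0,255,0.5,-8,10,16,0,0,255,1,-12,15.5,24,0,0,255,1.3,-15.5,20.5,32,0,0,255,1.6,-19,25.5,40,0,0,255,2,-23,30.5,48,0,0,255,2.4,-27,35.5,56,0,0,255,2.8,-31,40.5,60,0,0,255,3.1,-34.3,45.1,60,0,0,255,3.1,-34.3,45.1,60,0,0,255,3.1,-34.3,45.1,60,0,0,255])

```text
t: 1.52
position: [0.5282, 0.1853, 0.3731]
tool_rot: [-0.971, 1.569, -2.316]
wrist_force: [-0.5, 0.0, -0.4]
finger_gap: 0.0001
```

```bash
python3 - <<'E'
from h import *
print(where(),goal(0,.14,.165),observe()['finger_gap'])
f=grab_frame("side")[...,::-1]
u,v=(w2px("side",O+ex*0+ey*.17+ez*.2)).astype(int);print(u,v)
y0,x0=90,150
cv2.imwrite("pics/s1.png",cv2.resize(f[y0:y0+170,x0:x0+190],None,fx=3.5,fy=3.5,interpolation=cv2.INTER_CUBIC))
w=where()[1];print((w2px("side",O+ex*w[0]+ey*w[1]+ez*w[2])-[x0,y0])*3.5)
E
```

```text
(1.525, array([-1.000e-04,  1.706e-01,  2.001e-01]), array([-0.5,  0.2, -0.4])) (array([3.5, 0. , 3.1]), array([-0. ,  0.1,  0.1])) 0.00010937608446567422
199 147
[172.69313241 199.6573368 ]
```

View pics/s1.png

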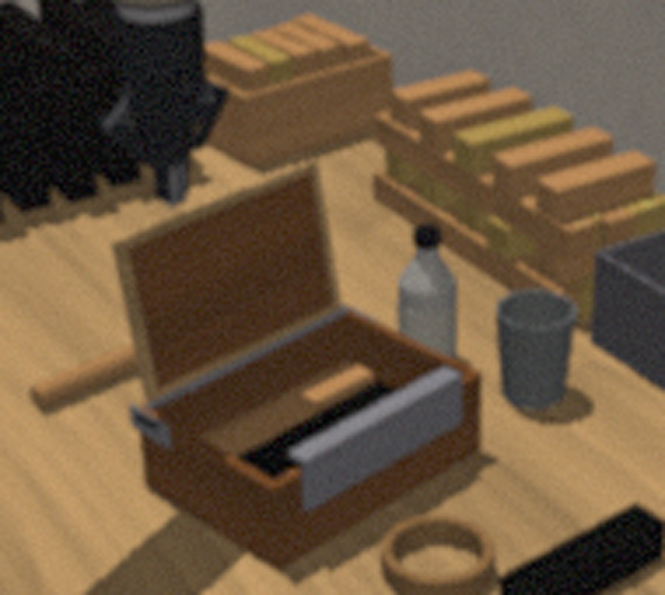

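The tip predicted at (173,200) appears at (172,202), so the calibration and the 173 mm fingertip length hold for the shut gripper. The fingers stand clear behind the lid. Next I lower them and start the push.

Emit:
drive_tool(rows=[1.8,0,1,0,0,0,255,3.5,0,2,0,0,0,255,3.5,0,3.1,0,0,0,255,3.5,0,4.5,0,0,0,255,3.5,0,6,0,0,0,255,3.6,0,7.5,0,0,0,255,3.8,0,9,0,0,0,255,4.2,0,10.3,0,0,0,255,4.9,0,11.6,0,0,0,255,4.9,0,11.6,0,0,0,255])

```text
t: 2.82
position: [0.5539, 0.0718, 0.3234]
tool_rot: [-1.113, 1.567, -2.458]
wrist_force: [0.4, 0.8, -0.1]
finger_gap: 0.0003
```

```bash
python3 - <<'E'
from h import *
print(where())
f=grab_frame("side")[...,::-1]
y0,x0=90,150
cv2.imwrite("pics/s2.png",cv2.resize(f[y0:y0+170,x0:x0+190],None,fx=3.5,fy=3.5,interpolation=cv2.INTER_CUBIC))
h=O+ey*.08+ez*.08
for th in (50,55,60,65,70):
    t=np.radians(th);e=h+.145*(-ey*np.cos(t)+ez*np.sin(t));print(th,[((w2px("side",e+s*.112*ex)-[x0,y0])*3.5).round() for s in(1,-1)])
E
```

```text
(2.825, array([-0.0005,  0.0542,  0.1504]), array([ 0.5,  0.7, -0.1]))
50 [array([415., 232.]), array([212., 327.])]
55 [array([407., 220.]), array([203., 314.])]
60 [array([398., 209.]), array([194., 301.])]
65 [array([388., 199.]), array([184., 290.])]
70 [array([378., 190.]), array([174., 280.])]
```

View pics/s2.png

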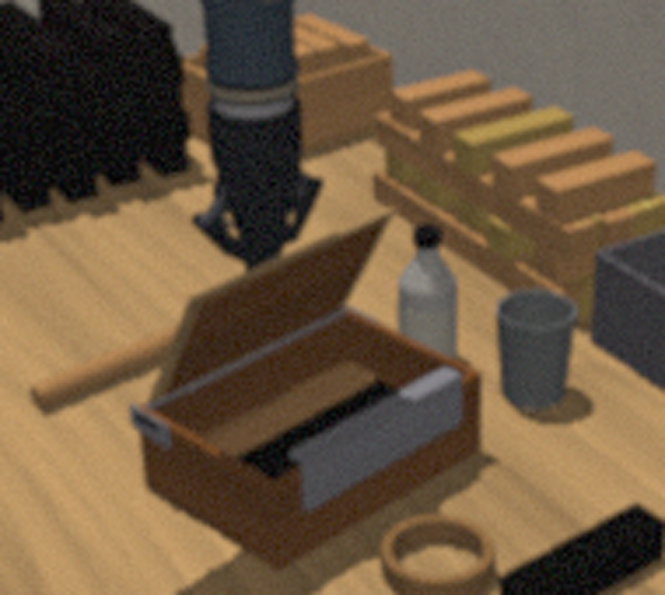

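The lid's free edge lies at (395,215)–(195,300), which puts it at about 60°, as planned with low force. Next I follow the arc down.

Emit:
drive_tool(rows=[0.5,0,0.9,0,0,0,255,1.1,0,1.7,0,0,0,255,1.9,0,2.5,0,0,0,255,2.7,0,3.0,0,0,0,255,3.7,0,3.6,0,0,0,255,4.6,0,3.9,0,0,0,255,5.7,0,4.2,0,0,0,255,6.3,0,4.3,0,0,0,255,6.6,0,4.3,0,0,0,255,6.7,0,4.3,0,0,0,255])

```text
t: 4.12
position: [0.5634, 0.0302, 0.2571]
tool_rot: [-1.142, 1.567, -2.486]
wrist_force: [-1.3, -2.9, 10.6]
finger_gap: -0.0004
```

```bash
python3 -c "
from h import *
print(where())"
```

```text
(4.125, array([-0.0006,  0.0115,  0.0841]), array([-1.9, -2.5, 10.6]))
```

The lid is flat: the tip is at z = 0.0841, where contact is expected, with 10.6 N pressing down. Now I slide to the step and push home.

Emit:
drive_tool(rows=[0,0,0.5,0,0,0,255,0,0,1.0,0,0,0,255,0,0,1.5,0,0,0,255,0,0,2.0,0,0,0,255,0,0,2.3,0,0,0,255,0,0,2.6,0,0,0,255,0,0,2.9,0,0,0,255,0,0,3.2,0,0,0,255,0,0,3.5,0,0,0,255])

```text
t: 5.25
position: [0.5709, -0.0018, 0.2572]
tool_rot: [-2.052, 1.566, 2.89]
wrist_force: [-0.8, 4.1, 5.4]
finger_gap: -0.0004
```

```bash
python3 -c "
from h import *
print(where())"
```

```text
(5.25, array([-0.0004, -0.0214,  0.0842]), array([0.2, 4.2, 5.4]))
```

Emit:
drive_tool(rows=[0.1,0,0.3,0,0,0,255,0.1,0,0.6,0,0,0,255,0.1,0,0.9,0,0,0,255,0.1,0,1.1,0,0,0,255,0.1,0,1.2,0,0,0,255])

```text
t: 5.88
position: [0.5734, -0.0117, 0.2569]
tool_rot: [-2.447, 1.564, 2.495]
wrist_force: [-2.7, 3.8, 10.9]
finger_gap: 0.0001
```

```bash
python3 -c "
from h import *
print(where())
f=grab_frame('side')[...,::-1]
cv2.imwrite('pics/s3.png',cv2.resize(f[140:260,180:310],None,fx=5,fy=5,interpolation=cv2.INTER_CUBIC))"
```

```text
(5.875, array([-0.0002, -0.0316,  0.0839]), array([-1.8,  4.3, 10.9]))
```

View pics/s3.png

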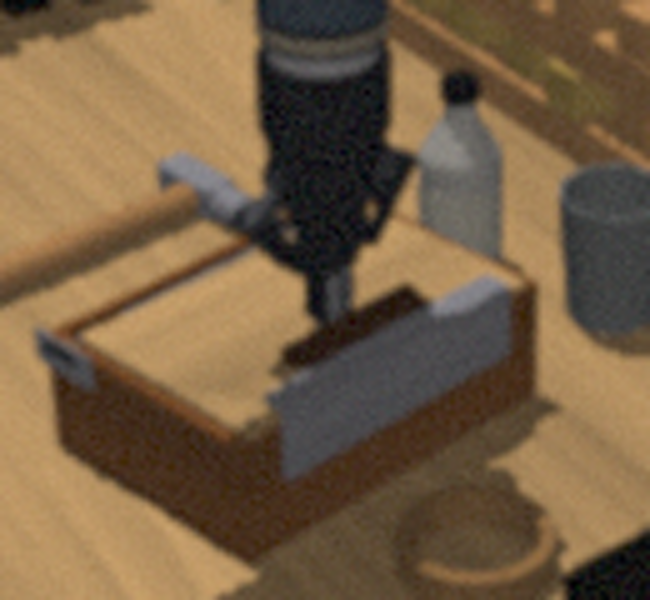

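The edge is going beneath the lip, with the step close to it. The push force is still about 4 N (pin friction), so I push on until the stop shows.

Emit:
drive_tool(rows=[0,0,0.2,0,0,0,255,0,0,0.35,0,0,0,255,0,0,0.5,0,0,0,255])

```text
t: 6.3
position: [0.5741, -0.0134, 0.257]
tool_rot: [-2.647, 1.558, 2.297]
wrist_force: [-3.4, 8.3, 7.3]
finger_gap: 0.0003
```

```bash
python3 -c "
from h import *
print(where())"
```

```text
(6.3, array([ 0.    , -0.0334,  0.084 ]), array([-1.4,  8.8,  7.3]))
```

Emit:
drive_tool(rows=[0,0,0.5,0,0,0,255,0,0,0.7,0,0,0,255,0,0,0.7,0,0,0,255])

```text
t: 6.68
position: [0.5748, -0.015, 0.2569]
tool_rot: [-2.739, 1.549, 2.209]
wrist_force: [-3.1, 10.7, 8.8]
finger_gap: 0.0
```

```bash
python3 -c "
from h import *
print(where())"
```

```text
(6.675, array([ 0.0004, -0.0351,  0.0839]), array([-0.6, 11.2,  8.8]))
```

The force rises to 11 N and the tool only tilts, so the tip has stalled against the stop. Now I unload, back away from the step and lift.

Emit:
drive_tool(rows=[-0.2,0,0,0,0,0,255,-0.5,0,-0.2,0,0,0,255,-1,0,-0.6,0,0,0,255,-2.5,0,-0.8,0,0,0,255,-6,0,-0.8,0,0,0,255,-12,0,-2,0,0,0,255,-16,0,-6,0,0,0,255,-18,0,-12,0,0,0,255,-18,0,-18,0,0,0,255,-18,0,-22,0,0,0,255,-18,0,-22,0,0,0,255])

```text
t: 8.05
position: [0.5244, 0.1994, 0.4421]
tool_rot: [-2.786, 1.547, 2.17]
wrist_force: [-0.2, 0.0, -0.1]
finger_gap: 0.0001
```

```bash
python3 - <<'E'
from h import *
print(where())
a=grab_frame('side')[...,::-1];b=grab_frame('top')[...,::-1]
cv2.imwrite('pics/s4.png',cv2.resize(a[140:260,180:310],None,fx=5,fy=5,interpolation=cv2.INTER_CUBIC))
cv2.imwrite('pics/t4.png',cv2.resize(b[120:300,140:370],None,fx=3.3,fy=3.3,interpolation=cv2.INTER_CUBIC))
for s in (.013,.018):
  st=[O+ex*k*.05+ey*(-.025-s)+ez*.094 for k in(1,-1)]
  hg=O+ey*(.08-s)+ez*.08
  lf=[O+ex*k*.112+ey*(.078-s)+ez*.084 for k in(1,-1)]
  lp=[O+ex*k*.09-ey*.066+ez*.093 for k in(1,-1)]
  for n,o,k in(("side",[180,140],5),("top",[140,120],3.3)):
    print(s,n,[((w2px(n,p)-o)*k).round().tolist() for p in st+lf+lp])
E
```

```text
(8.05, array([-0.0007,  0.1852,  0.2691]), array([-0.2,  0.1, -0.1]))
0.013 side [[401.0, 276.0], [277.0, 342.0], [355.0, 195.0], [78.0, 332.0], [482.0, 269.0], [258.0, 391.0]]
0.013 top [[427.0, 271.0], [458.0, 401.0], [277.0, 223.0], [343.0, 512.0], [451.0, 212.0], [506.0, 444.0]]
0.018 side [[407.0, 279.0], [283.0, 345.0], [360.0, 198.0], [83.0, 335.0], [482.0, 269.0], [258.0, 391.0]]
0.018 top [[433.0, 270.0], [464.0, 399.0], [283.0, 222.0], [349.0, 510.0], [451.0, 212.0], [506.0, 444.0]]
```

View pics/s4.png

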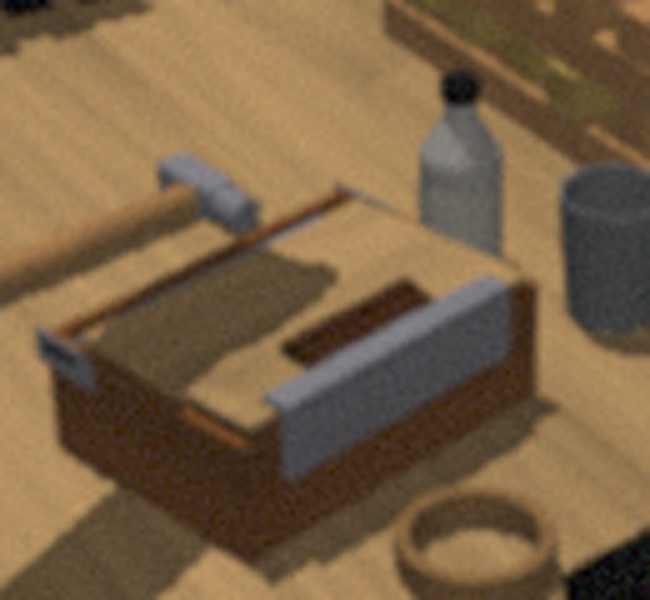

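View pics/t4.png

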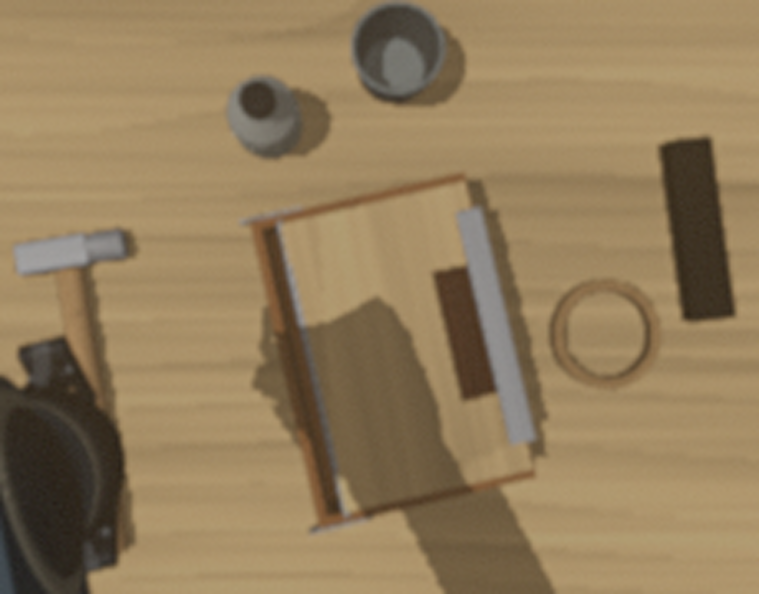

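The step face appears at (434,272)–(465,399), matching a slide of 18 mm by the absolute fit. But the hinge line's shift and the step-to-lip gap read only about 13–15 mm, so the checks disagree. I'll work out the true tip positions including tool tilt, then push again harder.

```bash
cat >> h.py <<'E'
C=np.array([ex,ey,ez])
def tip(pos,rot):
    R=Ro.from_euler('xyz',rot).as_matrix();return (C@(np.array(pos)+R[:,0]*.173-O)*1000).round(1),(C@R[:,0]).round(4)
E
python3 - <<'E'
from h import *
for p,r in(([0.5634,0.0302,0.2571],[-1.142,1.567,-2.486]),([0.5709,-0.0018,0.2572],[-2.052,1.566,2.89]),([0.5734,-0.0117,0.2569],[-2.447,1.564,2.495]),([0.5741,-0.0134,0.257],[-2.647,1.558,2.297]),([0.5748,-0.015,0.2569],[-2.739,1.549,2.209])): print(tip(p,r))
print(goal(0,.0,.15),goal(0,-.005,.10))
E
```

```text
(array([-1.2, 11.2, 84.1]), array([-0.0035, -0.0016, -1.    ]))
(array([ -1.2, -21. ,  84.2]), array([-0.0043,  0.0022, -1.    ]))
(array([ -1. , -30.7,  83.9]), array([-0.0044,  0.0052, -1.    ]))
(array([ -1. , -31.5,  84. ]), array([-0.0061,  0.0112, -0.9999]))
(array([ -1.1, -31.7,  83.9]), array([-0.0087,  0.02  , -0.9998]))
(array([11.5, -0. , 18.3]), array([ 0.6, -1.1,  0.5])) (array([16.5, -0. , 18.9]), array([ 0.6, -1.1,  0.5]))
```

The tip stalled at −31.5 mm and then −31.7 mm while the force kept growing, and −32 mm is what full home should give. I'll still push a second time, harder and with the tilt removed, since it costs little.

Emit:
drive_tool(rows=[0,0,6,0.6,-1.1,0.5,255,0,0,12,0.6,-1.1,0.5,255,5,0,17,0.6,-1.1,0.5,255,10.6,0,19,0.6,-1.1,0.5,255,15,0,19.5,0.6,-1.1,0.5,255,17,0,19.6,0.6,-1.1,0.5,255,17,0,19.6,0.6,-1.1,0.5,255])

```text
t: 9.02
position: [0.5688, 0.0054, 0.2669]
tool_rot: [-1.514, 1.567, -2.862]
wrist_force: [-0.9, 0.1, -0.6]
finger_gap: 0.0001
```

```bash
python3 -c "
from h import *
s=observe();print(where(),tip(s['position'],s['tool_rot']),goal(0,-.03,.088),goal(0,-.04,.0845))"
```

```text
(9.025, array([-0.0009, -0.0139,  0.0939]), array([-0.8,  0.3, -0.6])) (array([ -1.5, -14. ,  93.9]), array([-3.3e-03, -2.0e-04, -1.0e+00])) (array([0.6, 0.1, 1.6]), array([-0.2,  0. ,  0.2])) (array([0.9, 0.1, 2.6]), array([-0.2,  0. ,  0.2]))
```

Emit:
drive_tool(rows=[0.8,0,0.8,0,0,0,255,0.9,0,1.3,0,0,0,255,0.9,0,1.6,0,0,0,255,0.9,0,1.9,0,0,0,255,0.9,0,2.2,0,0,0,255,0.9,0,2.6,0,0,0,255,0.9,0,3.0,0,0,0,255,0.9,0,3.0,0,0,0,255])

```text
t: 10.02
position: [0.5743, -0.0146, 0.2572]
tool_rot: [-2.712, 1.555, 2.23]
wrist_force: [-4.9, 21.5, 3.4]
finger_gap: 0.0001
```

```bash
python3 -c "
from h import *
s=observe();print(where(),tip(s['position'],s['tool_rot']))"
```

```text
(10.025, array([ 0.    , -0.0346,  0.0842]), array([ 0. , 22. ,  3.4])) (array([ -1.2, -32.1,  84.2]), array([-0.0068,  0.0147, -0.9999]))
```

At 22 N of push the tip stays at −32.1 mm, so this is the hard stop and the lid is fully home. The downward press is only 3 N, so backing off cannot drag it back. Now I retreat.

Emit:
drive_tool(rows=[0,0,-0.3,0,0,0,255,-0.3,0,-0.6,0,-0.8,0,255,-1,0,-0.9,0,-0.8,0,255,-3,0,-1,0,-0.8,0,255,-7,0,-1,0,-0.8,0,255,-12,0,-2,0,-0.8,0,255,-16,0,-6,0,-0.8,0,255,-18,0,-12,0,-0.8,0,255,-18,0,-18,0,-0.8,0,255,-18,0,-24,0,-0.8,0,255,-18,0,-24,0,-0.8,0,255,-18,0,-24,0,-0.8,0,255])

```text
t: 11.52
position: [0.5219, 0.2155, 0.4409]
tool_rot: [-1.482, 1.564, -2.825]
wrist_force: [0.2, -0.8, 0.3]
finger_gap: -0.0002
```

```bash
python3 - <<'E'
from h import *
print(where())
b=grab_frame('top')[...,::-1];a=grab_frame('side')[...,::-1]
A=cv2.resize(a[150:250,185:305],None,fx=3.3,fy=3.3,interpolation=cv2.INTER_CUBIC)
B=cv2.resize(b[170:290,200:320],None,fx=3.3,fy=3.3,interpolation=cv2.INTER_CUBIC)
A=cv2.copyMakeBorder(A,0,B.shape[0]-A.shape[0],0,0,cv2.BORDER_CONSTANT)
cv2.imwrite('pics/f.png',np.hstack([A,B]))
E
```

```text
(11.525, array([0.0005, 0.2014, 0.2679]), array([ 0. , -0.8,  0.3]))
```

View pics/f.png

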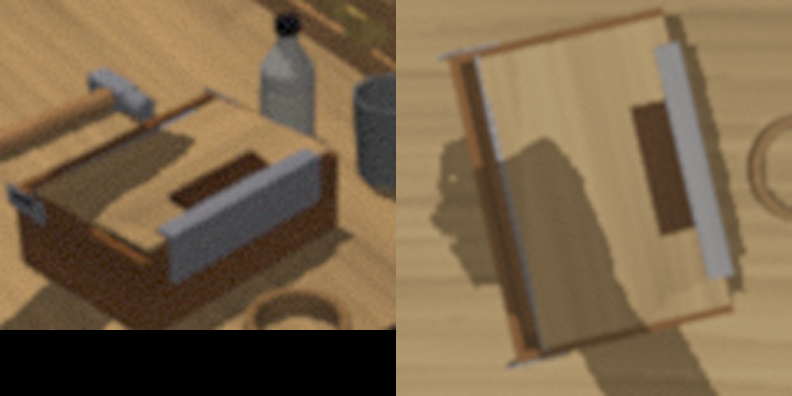

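The lid lies flat with its free edge under the lip; in the top half the step face runs (633,106)–(662,235) and the lip's inner edge is just beyond it. The arm is clear and the bystanders have not moved visibly, so I hand in.

```bash
python3 -c "
from bench import robot
print(robot.finish_job())"
```

```text
the job is handed in; nothing more can be done
None
```

The case is closed and the job is handed in at about 11.6 s of the 40 s; the hand-in gave no verdict. With the fingers shut I pushed the lid over from behind, pressed it flat with about 5–11 N, and pushed it home by the finger step. I then let go, pushed a second time as a check, and backed clear.

**Checks that agree:**
- On the second push the tip stayed at −32.1 mm in case y under 22 N. Full home should give about −32 mm.
- The last pictures show the lid flat with its edge under the lip and the arm clear. The bystanders in view show no visible shift; the blanks are hidden under the lid, and I never reached into the case.

**Check that disagreed:** In the pictures after the first push, the hinge line's shift and the step-to-lip gap suggested a slide of only 13–15 mm, good to about 2–4 mm. The step's position in the same pictures matched 18 mm. I relied on the hard stop felt at 22 N and did not resolve the difference by picture.

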